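# Collect two dry napkin rings on the drying rod

## Robot

A 7-joint arm with a two-finger parallel gripper is mounted at the origin on the work surface. World frame = base frame: x ahead of the robot, y to its left, z up, the work surface at z = 0. Lengths are in m, angles in rad, forces in N, time in s.
With the tool pointing down it reaches from about 0.425 to 0.875 m from the base axis. Payload 4.7 kg.
Tool frame: the origin (TCP) lies midway between the tips of the shut fingers; the grasp point (between the pads) lies 19 mm behind it; z points along the fingers, y is the line along which they close (so a half turn about z gives the same grasp; the last joint's range is limited). The gripper opens to 87 mm and grips with 3 to 60 N. Pads are 19 mm wide; open, the fingers measure 117 mm over their backs; the gripper's body (75 mm by 190 mm) begins 51 mm behind the grasp point.
Start: joints at [1.311, 0.321, -0.07, 1.45, 0.023, 1.371, -0.057], TCP at [0.176, -0.626, 0.185] pointing down, gripper open.
Joint ranges: [-2.86, 2.86], [-0.3, 2.09], [-1.38, 1.24], [0.06, 2.45], [-1.56, 4.7], [0.09, 2.05], [-2.69, 2.69]. Speed limits (rad/s): [2.57, 2.57, 3.14, 3.14, 3.14, 3.14, 3.14].

## Interface

Orientations are given as a unit quaternion [x, y, z, w].
In Python, from cell import robot gives the robot as it stands.
- The arm moves only by the tool jog_arm, never from a script. Its argument "series" is a list of rows, each a list of 6 numbers: the shift along the tool's x, y, z in m, then the turn, a rotation vector about the tool's x, y, z in degrees. In form: [[tx, ty, tz, wx, wy, wz], ...]. A call has 1 to 10 rows; each row is the pose to reach, as a shift and turn from the pose commanded when the call began, along the tool's axes at that moment; what a row does not reach only later rows make up. A row lasts 1/8 s, in which the tool goes at most 62.5 mm and 10.7 degrees, less where a joint would pass 70% of its speed; a pose out of reach is approached as far as the arm can. A call with a gripper value outside its range is refused whole. "claw" is the opening, from 0 (shut) to 1 (fully open), set as the call begins (left out, the last holds). The fingers move at their own pace and stop on an object; "newtons" is the grip in N (left out, the last holds). Time passes only in rows, so rows that repeat a pose let the fingers close. It gives the time, the measured TCP pose, the force, the opening and the grip force at its end, in the units of the state.
- robot.read_state(): the state, without advancing time (a new reading comes with each control period).
- robot.get_image(name): name is "side" or "top" or "wrist"; returns the picture (480x640x3 uint8, blue, green, red); there is no depth.
- robot.camera_model(name): a dict with "fov_y" (degrees; the focal length in pixels is half the picture's height over the tangent of half this angle, whatever the lens; pixels are square), "cx", "cy" (the principal point, pixels), "rvec" (rotation vector, rad) and "tvec" (3), from world to camera coordinates, as OpenCV has them. Camera axes: x right, y down, z forward; pixel columns grow to the right and rows downward; lengths in m; the calibration is good to about 2 mm. A picture is of the moment at which its call begins: read the wrist's pose just before it. camera_model takes no time and is no camera call; for the wrist camera it gives the pose at the moment of the call.
- robot.sign_off(): hands the job in; it is judged then, once.
The state is a dict: "clock": time; "joint_positions": joint angles; "qvel": joint speeds; "joint_efforts": joint torques, N m; "eef_pos": TCP position; "eef_rot": TCP orientation; "force": force on the tool from outside, world axes, zero at the start; "ft_torque": the same for the moment, N m; "finger_gap": opening from 0.0 (shut) to 1.0 (fully open); "grasp_force": force on a finger pad.
Only numpy, scipy, OpenCV 4.12 (cv2) and the standard library are available. Lean on these libraries where they do the work, as an engineer would, in place of code of your own. Each camera call takes 0.05 s, during which the arm holds its last target. There are 200 camera calls.

## Task

Take the steel drying rod by its wooden handle off its forked stand, run it through both of the round napkin rings standing in their cradle (not the square pair in the other cradle), and lift the two off together without dropping either. Then lay the rod back across both forks of the stand, the way round it was, with the two rings hanging between the forks, and let go.

Things in the scene. Friction and masses are not known exactly. Their poses are not given: they have to be found in the camera images.
- rod: drying rod, 95 g: dark wooden handle 60 mm long, 24 x 24 mm, with a steel rod, diameter 8 mm, out of one end. Origin: handle centre; x along the rod to the tip, z up. Handle x -30 to 30 mm, bare rod to the tip at 205 mm, balance near 90 mm; 40 N across y at the handle centre keeps it level. Starts level in the stand's forks, axis 100 mm above the table, handle to the right (-y), tip left.
- stand: drying stand, fixed: plywood base 160 x 100 x 14 mm, two upright forks 8 mm thick with 90-degree Vs that centre the rod, 48 mm wide at their tops, 118 mm high. Origin: centre of the underside; x along the rod, handle to tip. Forks at x -60 and 60 mm; a rod lying in them has its axis at z 100 mm and its handle centre at about x -120 mm, with 112 mm free for rings between the forks.
- ring_1: round wooden napkin ring: outer diameter 52, bore 36, 26 mm long, 20 g. Stands on edge, bore level, on two battens (tops 56 mm high, 36 mm apart) of a fixed plywood cradle 100 x 80 mm. Origin: bore centre, 75 mm above the table; x: bore axis, within 12 degrees of left-right (y). The bore line is clear for 0.3 m on its right (-y): nothing there is over 30 mm high, if the rod is off the stand.
- ring_2: second round napkin ring, same size and same cradle, on the same bore line as ring_1, 40 mm (34 to 46) further to the left (+y), centre to centre. Origin: bore centre; x: bore axis. The cradle reaches 50 mm either way from the midpoint between the two rings. Another such cradle, 90 mm or more nearer or further from the robot, holds two square rings, 60 mm wide and 14 mm long, not wanted.

How it is judged:
On the way:
1. both round rings are threaded on the rod and lifted at least 15 mm off their cradle together (x of ring_1 in the frame of rod between 0.04 and 0.2 m and y of ring_1 in the frame of rod between -0.02 and 0.02 m and z of ring_1 in the frame of rod between -0.02 and 0.02 m and x of ring_2 in the frame of rod between 0.04 and 0.2 m and y of ring_2 in the frame of rod between -0.02 and 0.02 m and z of ring_2 in the frame of rod between -0.02 and 0.02 m and height (world z) of each of ring_1, ring_2 above 0.09 m), for 0.2 s.
At the end, for the whole second after the job is handed in: The rod rests in both forks, same way round: handle centre 90 to 145 mm from the stand centre along its line, axis within 15 mm sideways, 90 to 110 mm high, within 8 degrees; both round rings hang at rest on it, centres within 56 mm of the stand centre along the rod, between the forks (x of ring_1 in the frame of rod between 0.04 and 0.2 m and y of ring_1 in the frame of rod between -0.02 and 0.02 m and z of ring_1 in the frame of rod between -0.02 and 0.02 m and x of ring_2 in the frame of rod between 0.04 and 0.2 m and y of ring_2 in the frame of rod between -0.02 and 0.02 m and z of ring_2 in the frame of rod between -0.02 and 0.02 m and x of rod in the frame of stand between -0.145 and -0.09 m and y of rod in the frame of stand between -0.015 and 0.015 m and z of rod in the frame of stand between 0.09 and 0.11 m and angle between the x axis of rod and the x axis of stand, either way round below 0.14 rad and linear speed of rod below 0.03 m/s and x of ring_1 in the frame of stand between -0.056 and 0.056 m and linear speed of each of ring_1, ring_2 below 0.05 m/s and x of ring_2 in the frame of stand between -0.056 and 0.056 m); the robot touches nothing.
It fails at once if a round ring is dropped on the table (height (world z) of any of ring_1, ring_2 below 0.045 m).
It also fails if it takes over 64 s, if anything falls off the work surface, if the arm or the gripper's body presses on something with over 40 N, if the wrist force passes 120 N, or if a joint passes its speed limit or range.

## Working session

There is one attempt and no reset: what is moved stays moved. The work goes in short steps, Python scripts to look and compute and a tool call to move; the robot and the scene stay as the last step left them, time stands still between calls to the robot, and variables do not carry over. Pictures are saved under pics/ and viewed, at most 11 in all, crops included, and the job is handed in when it is done.

Besides the shell and the picture viewer there is one more tool, called after "Request:" by a JSON object that holds its "op" and its "data". jog_arm: Moves the arm, as the interface text tells. Its arguments: {"type":"object","properties":{"series":{"type":"array"},"claw":{"type":"number"},"newtons":{"type":"number"}},"required":["series"]}

```bash
mkdir -p pics
cat > h.py <<'E'
import numpy as np, cv2
from scipy.spatial.transform import Rotation as R
from cell import robot
def cam(n):
    m=robot.camera_model(n); f=240/np.tan(np.radians(m['fov_y'])/2)
    K=np.array([[f,0,m['cx']],[0,f,m['cy']],[0,0,1]]); return K,R.from_rotvec(np.ravel(m['rvec'])).as_matrix(),np.ravel(m['tvec']),m
def ray(n,u,v,c=None):
    K,r,t,_=c or cam(n); d=r.T@np.linalg.solve(K,[u,v,1]); return -r.T@t,d
def atz(n,u,v,z,c=None):
    o,d=ray(n,u,v,c); return o+d*(z-o[2])/d[2]
def proj(n,p,c=None):
    K,r,t,_=c or cam(n); q=K@(r@np.asarray(p,float)+t); return q[:2]/q[2]
def tri(a,b):
    # a,b=(o,d)
    A=[];B=[]
    for o,d in(a,b):
        d=d/np.linalg.norm(d);P=np.eye(3)-np.outer(d,d);A.append(P);B.append(P@o)
    return np.linalg.lstsq(np.vstack(A),np.hstack(B),rcond=None)[0]
E
python3 - <<'E'
from h import *
s=robot.read_state();print({k:np.round(v,3).tolist() for k,v in s.items()})
for n in('top','side'):
    cv2.imwrite(f'pics/{n}0.png',robot.get_image(n)); K,r,t,m=cam(n); print(n,m,-r.T@t)
E
```

```text
{'clock': 0.0, 'joint_positions': [1.311, 0.322, -0.07, 1.452, 0.023, 1.371, -0.057], 'qvel': [-0.001, -0.001, -0.0, 0.002, 0.0, -0.0, -0.001], 'joint_efforts': [0.001, -49.129, -0.404, -31.252, -0.064, 0.044, 0.0], 'eef_pos': [0.176, -0.625, 0.184], 'eef_rot': [0.991, 0.137, -0.0, -0.001], 'force': [-0.158, 0.506, -0.201], 'ft_torque': [-0.012, -0.019, -0.01], 'grasp_force': 0.0, 'finger_gap': 0.999}
top {'fov_y': 50.09394619503539, 'cx': 322.1988359325147, 'cy': 241.85690757824577, 'rvec': array([ 2.17520051, -2.22677691,  0.04477598]), 'tvec': array([-0.04529958,  0.53736742,  1.02659236])} [ 0.49424852 -0.05711207  1.0474561 ]
side {'fov_y': 55.588492712849614, 'cx': 313.7940205162822, 'cy': 233.21360222851985, 'rvec': array([ 0.77618926, -2.64618176,  1.00637822]), 'tvec': array([0.43090588, 0.32812569, 0.69857704])} [0.23979801 0.41644377 0.74190817]
```

View pics/top0.png

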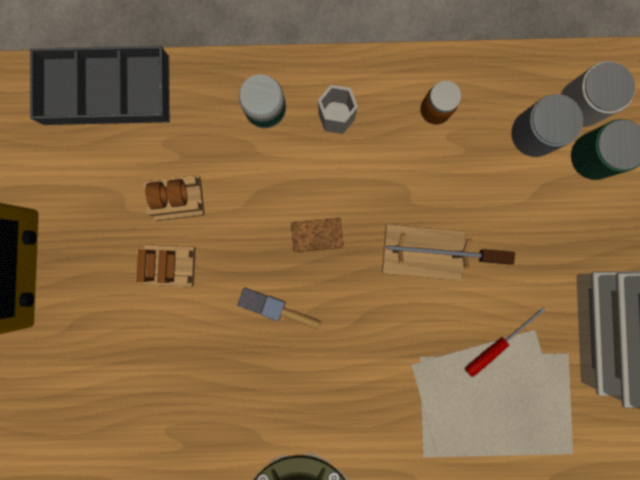

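View pics/side0.png

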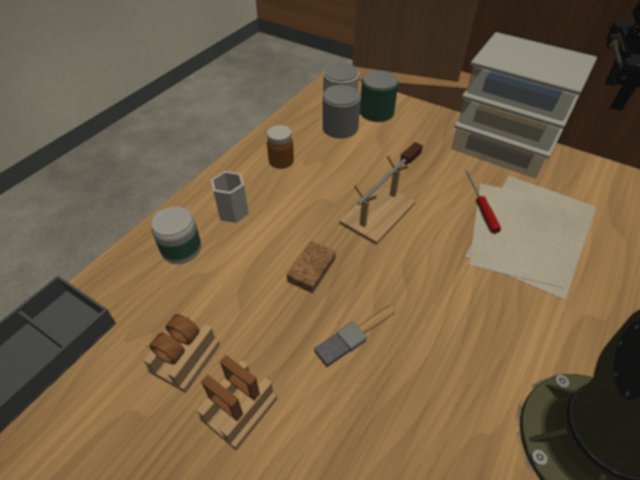

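The top view shows the rod lying from its tip at (388,248) to its handle at (513,257). The round rings are at (157,194) and (178,192) and the square pair is at about (155,265). I'll enlarge these.

Run:
```python
from h import *
a=cv2.imread('pics/top0.png')
b=cv2.resize(a[160:230,130:220],None,fx=6,fy=6,interpolation=cv2.INTER_CUBIC)[:300]
b=cv2.resize(a[170:225,135:215],(800,550//1),interpolation=cv2.INTER_CUBIC)
c=cv2.resize(a[220:285,375:525],(800,347),interpolation=cv2.INTER_CUBIC)
b=cv2.resize(a[170:225,135:210],(340,249),interpolation=cv2.INTER_CUBIC)
o=np.zeros((600,800,3),np.uint8);o[:347]=c;o[350:599,:340]=b
s=cv2.imread('pics/side0.png')
d=cv2.resize(s[305:390,140:225],(249,249),interpolation=cv2.INTER_CUBIC);o[350:599,350:599]=d
cv2.imwrite('pics/crop.png',o)
for nm,u,v,z in[('tip',388,248,.1),('hR',514,258,.1),('hL',481,256,.1),('r2',157,194,.088),('r1',178,192,.088)]:print(nm,atz('top',u,v,z).round(4))
```

```text
tip [ 0.5184 -0.1789  0.1   ]
hR [ 0.4945 -0.4107  0.1   ]
hL [ 0.4996 -0.35    0.1   ]
r2 [0.6302 0.25   0.088 ]
r1 [0.633  0.2106 0.088 ]
```

View pics/crop.png

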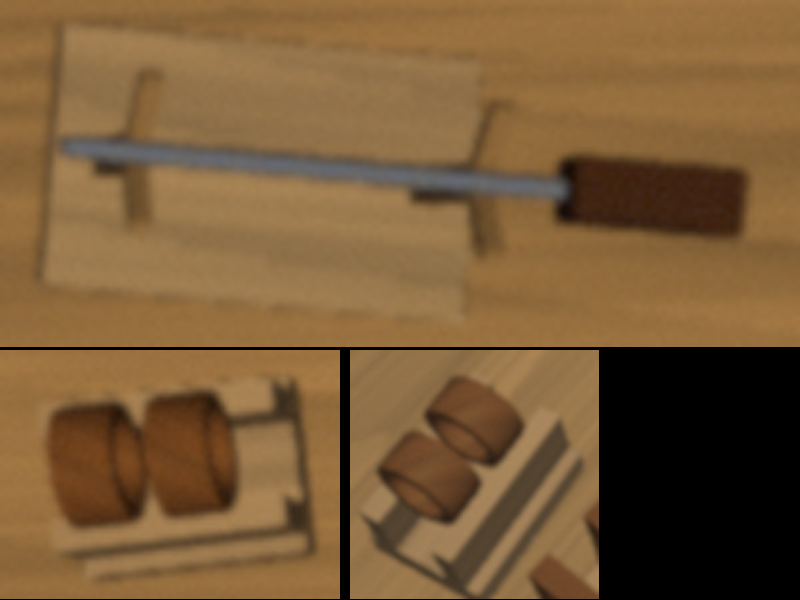

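The crop gives sub-pixel positions:
- Rod tip at (386.6,247.2), junction at (481,255.2), handle end at (514.3,258).
- Centres of the rings' right faces at crop (216,451) and (113,463).
- Centres of the left faces in the side crop at about (413,493) and (460,437).

```bash
cat >> h.py <<'E'
def row(p,ang,tilt=0):
    """tool-frame shift/turn from current pose to TCP p, tool x at world yaw ang deg, z down, tip raised by tilt deg"""
    s=robot.read_state(); R0=R.from_quat(s['eef_rot'])
    a=np.radians(ang); X=np.array([np.cos(a),np.sin(a),0]); Z=np.array([0,0,-1.]); Y=np.cross(Z,X)
    Rt=R.from_matrix(np.c_[X,Y,Z])*R.from_euler('y',tilt,degrees=True)
    return np.r_[R0.inv().apply(np.array(p)-s['eef_pos'])*1000,(R0.inv()*Rt).as_rotvec(degrees=True)].round(1)
E
python3 - <<'E'
from h import *
t=atz('top',386.6,247.2,.1);j=atz('top',481,255.25,.1);e=atz('top',514.3,258.06,.1)
print('tip',t,'j',j,'e',e,'lens',np.linalg.norm(t-j),np.linalg.norm(j-e))
d=t-e;ang=np.degrees(np.arctan2(d[1],d[0]));print('rod yaw',ang,'handle c',t-d/np.linalg.norm(d)*.205,(j+e)/2)
# stand base corners (z=.014) from crop
for u,v in[(62,25),(480,62),(465,320),(42,283)]:print('base',atz('top',375+u/5.333,220+v/5.333,.014).round(4))
f=lambda u,v,z=.075:atz('top',135+u/4.533,170+(v-350)/4.533,z)
for n,a,b in[('r1',(208,391),(225,512)),('r2',(105,403),(122,523))]:
    A,B=f(*a),f(*b);print(n,'right face',((A+B)/2).round(4),'dia',np.linalg.norm(A-B),'face normal yaw',np.degrees(np.arctan2((A-B)[1],(A-B)[0]))+90)
r1=(f(208,391)+f(225,512))/2;r2=(f(105,403)+f(122,523))/2;v=r2-r1
print('line yaw',np.degrees(np.arctan2(v[1],v[0])),'gap',np.linalg.norm(v))
for n,u,w in[('r2 left',161.5,353.8),('r1 left',177.5,334.7)]:print(n,atz('side',u,w,.075))
a=np.radians(84);print('to rod pregrasp',row([0.497,-.38,.15],84))
E
```

```text
tip [ 0.51990326 -0.17639931  0.1       ] j [ 0.5009777  -0.35002044  0.1       ] e [ 0.49436234 -0.41121252  0.1       ] lens 0.17464957695375216 0.06154862884745736
rod yaw 83.79227443492155 handle c [ 0.49773591 -0.38019727  0.1       ] [ 0.49767002 -0.38061648  0.1       ]
base [ 0.5676 -0.1886  0.014 ]
base [ 0.5499 -0.3461  0.014 ]
base [ 0.4528 -0.3371  0.014 ]
base [ 0.4704 -0.1783  0.014 ]
r1 right face [0.634  0.2052 0.075 ] dia 0.05160235178659933 face normal yaw 97.2339307822011
r2 right face [0.6301 0.2485 0.075 ] dia 0.05117855434386083 face normal yaw 97.40095313349786
line yaw 95.06471424983212 gap 0.04344242181289662
r2 left [0.62983823 0.26464757 0.075     ]
r1 left [0.63247699 0.22601064 0.075     ]
to rod pregrasp [ 3.758e+02 -1.491e+02  3.450e+01 -1.000e-01 -1.000e-01 -6.830e+01]
```

Request:
{"op": "jog_arm", "data": {"series": [[0,0,-0.05,0,0,0],[0.02,-0.04,-0.08,0,0,0],[0.05,-0.09,-0.08,0,0,-8],[0.09,-0.14,-0.08,0,0,-18],[0.14,-0.15,-0.08,0,0,-28],[0.2,-0.149,-0.07,0,0,-38],[0.26,-0.149,-0.05,0,0,-48],[0.32,-0.149,-0.02,0,0,-58],[0.376,-0.149,0.01,0,0,-68.3],[0.376,-0.149,0.0345,0,0,-68.3]], "claw": 1, "newtons": 50}}

```text
clock: 1.35
eef_pos: [0.5018, -0.3763, 0.1488]
eef_rot: [0.74, 0.672, 0.002, -0.001]
force: [-1.0, 0.9, -0.1]
finger_gap: 1.001
grasp_force: 0.0
```

Run:
```python
from h import *
s=robot.read_state();print(s['clock'],s['eef_pos'],s['eef_rot'])
c=cam('wrist');im=robot.get_image('wrist');cv2.imwrite('pics/w1.png',im)
a=np.radians(83.8)
for q in(0,.03,-.03,.205):print(proj('wrist',[.4977+q*np.cos(a),-.3803+q*np.sin(a),.1],c).round(1))
print(row([.4977,-.3803,.081],83.8))
```

```text
1.35 [ 0.50177061 -0.37625918  0.1487598 ] [ 0.7402902   0.6722848   0.00171341 -0.00079655]
[310.9 251.7]
[311.4 208. ]
[310.5 293. ]
[ 314.9 -111.7]
[-4.4  0.3 63.4 -0.3 -0.3  0.5]
```

View pics/w1.png

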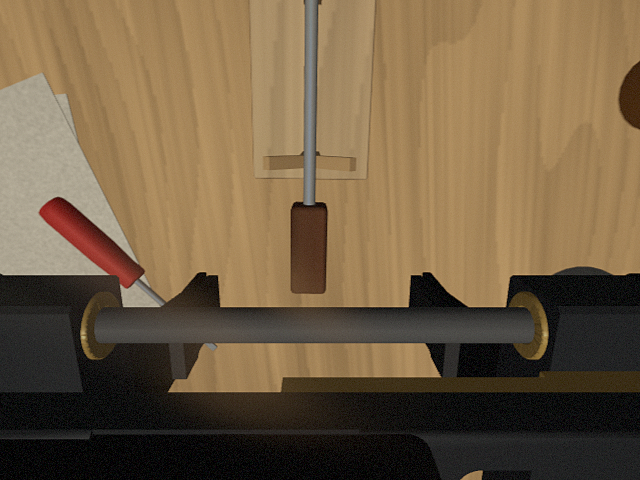

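The wrist view shows the handle from about (310,204) to (309,293), within 4 px of where I predicted it. I'll descend.

Request:
{"op": "jog_arm", "data": {"series": [[0,0,0,0,0,0],[0,0,0.02,0,0,0],[0,0,0.04,0,0,0],[0,0,0.05,0,0,0],[0,0,0.05,0,0,0]]}}

```text
clock: 2.02
eef_pos: [0.4965, -0.3804, 0.0995]
eef_rot: [0.743, 0.669, -0.0, -0.001]
force: [-0.2, 0.7, -0.4]
finger_gap: 0.998
grasp_force: 0.0
```

Run:
```python
from h import *
print(row([.4977,-.3803,.081],83.8))
```

```text
[ 0.2  1.2 18.5 -0.1 -0.1  0.2]
```

Request:
{"op": "jog_arm", "data": {"series": [[0,0.0012,0.01,0,0,0.2],[0,0.0012,0.0185,0,0,0.2],[0,0.0012,0.0185,0,0,0.2]]}}

```text
clock: 2.4
eef_pos: [0.4981, -0.3804, 0.0813]
eef_rot: [0.744, 0.668, -0.0, -0.001]
force: [-0.5, 0.7, 0.4]
finger_gap: 1.002
grasp_force: 0.0
```

Request:
{"op": "jog_arm", "data": {"series": [[0,0,0,0,0,0],[0,0,0,0,0,0],[0,0,0,0,0,0],[0,0,0,0,0,0],[0,0,0,0,0,0],[0,0,0,0,0,0]], "claw": 0, "newtons": 55}}

```text
clock: 3.15
eef_pos: [0.4986, -0.3808, 0.0823]
eef_rot: [0.744, 0.668, -0.0, 0.0]
force: [0.0, 0.2, -0.5]
finger_gap: 0.399
grasp_force: 0.0
```

Request:
{"op": "jog_arm", "data": {"series": [[0,0,0,0,0,0],[0,0,0,0,0,0],[0,0,0,0,0,0],[0,0,0,0,0,0],[0,0,0,0,0,0]]}}

```text
clock: 3.78
eef_pos: [0.4986, -0.3808, 0.0823]
eef_rot: [0.744, 0.668, -0.0, 0.0]
force: [-0.1, 0.8, 0.3]
finger_gap: 0.002
grasp_force: 0.0
```

The fingers shut completely, so the handle isn't between them. I'll look before doing anything else.

Run:
```python
from h import *
s=robot.read_state();print(s['clock'],s['eef_pos'],s['finger_gap'],s['grasp_force'])
w=robot.get_image('wrist');d=robot.get_image('side');t=robot.get_image('top')
o=np.zeros((600,800,3),np.uint8)
o[:300,:400]=cv2.resize(w,(400,300),interpolation=cv2.INTER_AREA)
o[:300,400:]=cv2.resize(d[100:250,340:540],(400,300),interpolation=cv2.INTER_CUBIC)
o[300:,:400]=cv2.resize(t[180:330,370:570],(400,300),interpolation=cv2.INTER_CUBIC)
cv2.imwrite('pics/m1.png',o)
```

```text
3.775 [ 0.49863292 -0.38082959  0.08225903] 0.002444899106983417 0.0
```

View pics/m1.png

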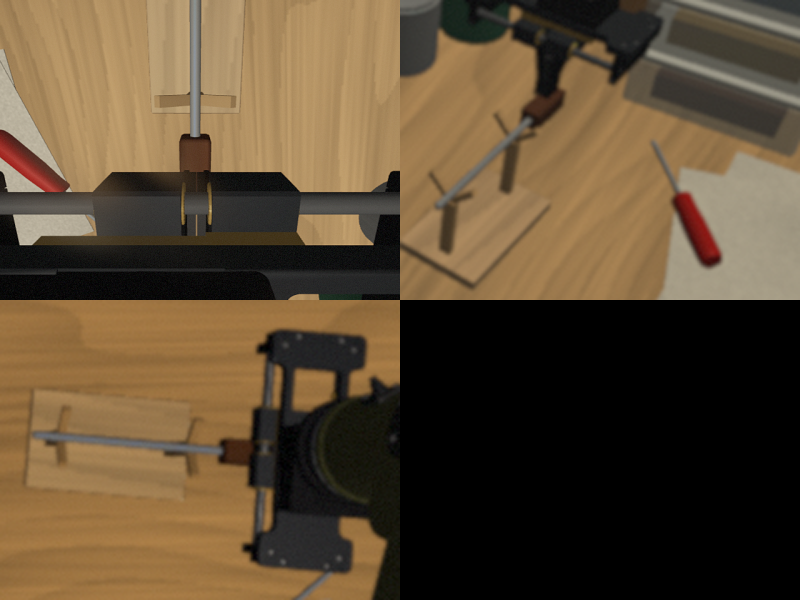

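Run:
```python
from h import *
s=robot.read_state();R0=R.from_quat(s['eef_rot']);p=s['eef_pos']
for n in('side','top','wrist'):
    c=cam(n)
    print(n,'cam pos',(-c[1].T@c[2]).round(3),'f',c[0][0,0].round(0))
    for nm,q in[('TCP',p),('grasp',p+[0,0,.019]),('body',p+[0,0,.07]),('handle c',[.4977,-.3803,.1]),('tipR',[.4977,-.411,.1]),('j',[.501,-.35,.1]),('j top',[.501,-.35,.112]),('jl',[.489,-.349,.112]),('jr',[.513,-.351,.112])]:
        u=proj(n,q,c); u2={'side':(u-[340,100])*2+[400,0],'top':(u-[370,180])*2+[0,300],'wrist':u*.625}[n]; print(nm,u2.round(0),end='; ')
    print()
d=robot.get_image('side');cv2.imwrite('pics/s2.png',cv2.resize(d[110:190,370:470],(800,600),interpolation=cv2.INTER_CUBIC))
```

```text
side cam pos [0.24  0.416 0.742] f 455.0
TCP [540. 119.]; grasp [542. 106.]; body [550.  68.]; handle c [543. 107.]; tipR [554.  93.]; j [529. 121.]; j top [530. 112.]; jl [540. 117.]; jr [520. 108.]; 
top cam pos [ 0.494 -0.057  1.047] f 514.0
TCP [249. 452.]; grasp [256. 452.]; body [276. 451.]; handle c [255. 453.]; tipR [288. 453.]; j [222. 450.]; j top [226. 450.]; jl [225. 463.]; jr [227. 437.]; 
wrist cam pos [ 0.505 -0.31   0.28 ] f 381.0
TCP [198. 169.]; grasp [198. 177.]; body [199. 208.]; handle c [197. 176.]; tipR [201. 210.]; j [197. 139.]; j top [197. 142.]; jl [180. 143.]; jr [214. 142.];
```

View pics/s2.png

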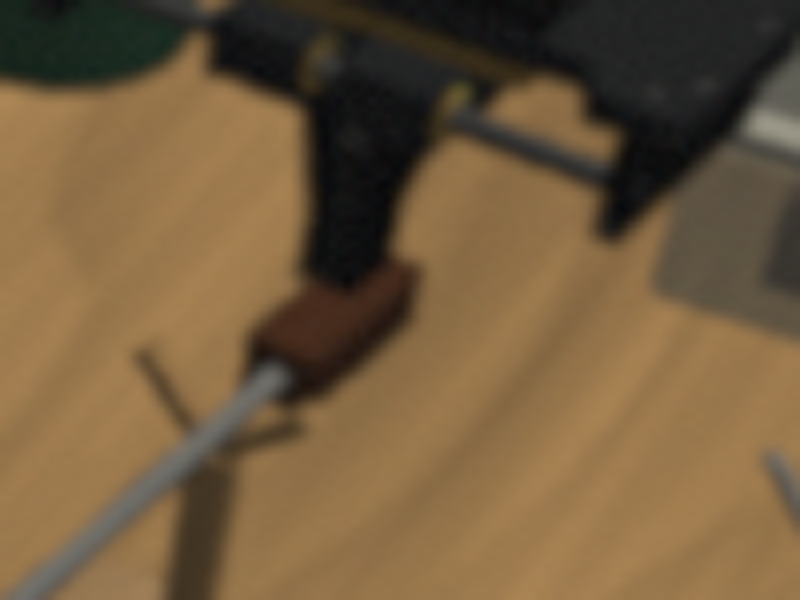

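The side view shows the shut fingertips at crop (345,285), which is on top of the handle rather than around it. The tips appear to sit well above the reported TCP, so I'll quantify that offset before acting on it.

Run:
```python
from h import *
s=robot.read_state();p=s['eef_pos'];R0=R.from_quat(s['eef_rot'])
o,d=ray('side',370+345/8,110+285/7.5)
# closest point on vertical line at TCP xy (front face of finger ~ +9mm in y)
for off in(0,.009):
    q=tri((o,d),(np.array([p[0],p[1]+off,0]),np.array([0,0,1.])));print('tip z seen',q.round(4))
# wrist check in w1: camera moved rigidly with tool
K,r,t,m=cam('wrist'); C=-r.T@t
p1=np.array([.50177,-.37626,.14876]);R1=R.from_quat([.7402902,.6722848,.00171341,-.00079655])
M=(R1*R0.inv()).as_matrix(); r1=r@M.T
for dz in(0,.015,.03):
    C1=M@(C-p)+p1+[0,0,dz]; c=(K,r1,-r1@C1,m)
    print(dz,[proj('',q,c).round(0).tolist() for q in([.5499,-.3461,.014],[.4528,-.3371,.014],[.501,-.35,.1],[.4945,-.411,.1],[.4945,-.411,.112])])
print('J',s['joint_positions'].round(3))
```

```text
tip z seen [ 0.4977 -0.3811  0.1156]
tip z seen [ 0.4964 -0.3725  0.122 ]
0 [[368.0, 180.0], [255.0, 180.0], [311.0, 207.0], [311.0, 294.0], [310.0, 301.0]]
0.015 [[365.0, 178.0], [258.0, 179.0], [312.0, 203.0], [311.0, 286.0], [311.0, 292.0]]
0.03 [[363.0, 177.0], [260.0, 177.0], [312.0, 200.0], [311.0, 279.0], [311.0, 284.0]]
J [ 0.94   0.37  -0.409  1.625  0.156  1.179  0.388]
```

The wrist calibration agrees with the state: the stand base projects at dz=0. The visible fingertips, though, are at z≈0.117 while the TCP reads 0.082. So the real tips sit about 35 mm behind the reported TCP, which explains closing on air above the handle. I'll reopen and go about 35 mm lower, watching the force.

Request:
{"op": "jog_arm", "data": {"series": [[0,0,0,0,0,0],[0,0,0,0,0,0],[0,0,0,0,0,0],[0,0,0,0,0,0],[0,0,0,0,0,0],[0,0,0,0,0,0],[0,0,0,0,0,0],[0,0,0,0,0,0],[0,0,0,0,0,0]], "claw": 1}}

```text
clock: 5.1
eef_pos: [0.4986, -0.3808, 0.0822]
eef_rot: [0.744, 0.668, -0.0, -0.0]
force: [-0.3, -0.5, -0.8]
finger_gap: 0.94
grasp_force: 0.0
```

Request:
{"op": "jog_arm", "data": {"series": [[0,0,0.008,0,0,0],[0,0,0.016,0,0,0],[0,0,0.024,0,0,0],[0,0,0.03,0,0,0],[0,0,0.034,0,0,0],[0,0,0.034,0,0,0]]}}

```text
clock: 5.85
eef_pos: [0.4985, -0.3806, 0.0479]
eef_rot: [0.744, 0.668, -0.0, -0.0]
force: [0.9, -0.5, -0.1]
finger_gap: 0.999
grasp_force: 0.0
```

Run:
```python
from h import *
s=robot.read_state();print(s['clock'],s['eef_pos'],s['force'],s['finger_gap'])
d=robot.get_image('side');o=np.zeros((600,800,3),np.uint8)
o[:,:]=cv2.resize(d[90:180,360:480],(800,600),interpolation=cv2.INTER_CUBIC)
cv2.imwrite('pics/s3.png',o)
print(proj('side',s['eef_pos']),proj('side',s['eef_pos']+[0,0,.035]))
```

```text
5.85 [ 0.49846802 -0.38064962  0.04787836] [ 0.90512342 -0.54151086 -0.12541812] 0.9993375103526625
[407.72460826 171.42896607] [410.02819422 159.56681733]
```

View pics/s3.png

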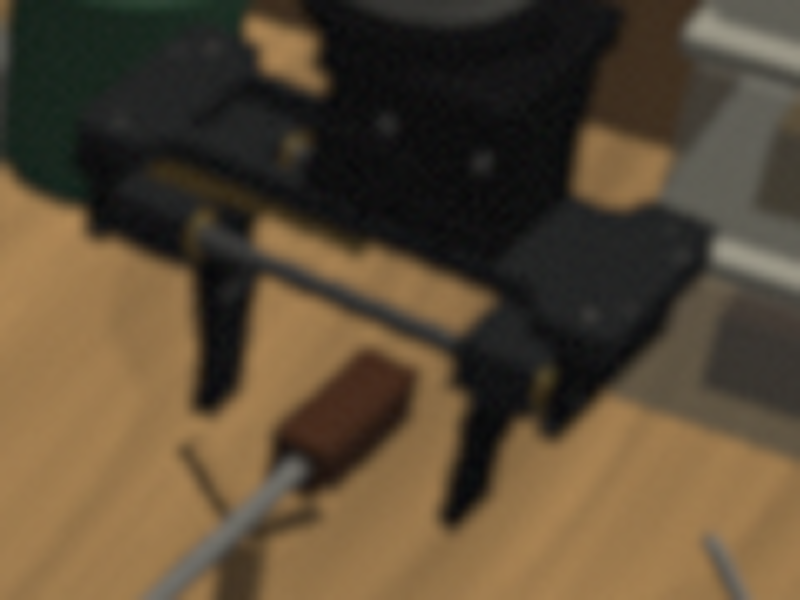

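The fingertips are at crop (205,405) and (455,520), so their midpoint is px (409.5,159.4). That matches TCP+35 mm (410,159.6), and the handle is now between the fingers, so I'll close.

Request:
{"op": "jog_arm", "data": {"series": [[0,0,0.001,0,0,0],[0,0,0.001,0,0,0],[0,0,0.001,0,0,0],[0,0,0.001,0,0,0],[0,0,0.001,0,0,0],[0,0,0.001,0,0,0],[0,0,0.001,0,0,0],[0,0,0.001,0,0,0],[0,0,0.001,0,0,0]], "claw": 0, "newtons": 55}}

```text
clock: 7.02
eef_pos: [0.4982, -0.3809, 0.0472]
eef_rot: [0.744, 0.668, -0.0, -0.0]
force: [-2.6, 0.4, 0.1]
finger_gap: 0.272
grasp_force: 55.0
```

Request:
{"op": "jog_arm", "data": {"series": [[0,0,-0.01,0,0,0],[0,0,-0.03,0,0,0],[0,0,-0.05,0,0,0],[0,0,-0.07,0,0,0],[0,0,-0.07,0,0,0]]}}

```text
clock: 7.65
eef_pos: [0.5002, -0.3818, 0.1203]
eef_rot: [0.744, 0.668, 0.0, 0.002]
force: [0.2, -0.2, -1.5]
finger_gap: 0.269
grasp_force: 55.0
```

Run:
```python
from h import *
print(robot.read_state()['eef_pos'],row([.6592,-.0276,.117],96))
```

```text
[ 0.50021219 -0.38181368  0.12026964] [ 3.694e+02  1.197e+02  2.700e+00  2.000e-01  2.000e-01 -1.220e+01]
```

Request:
{"op": "jog_arm", "data": {"series": [[0.02,0.007,0,0,0,0],[0.06,0.02,0,0,0,-1],[0.11,0.036,0,0,0,-3],[0.165,0.053,0,0,0,-5],[0.22,0.071,0,0,0,-7],[0.275,0.089,0,0,0,-9],[0.325,0.105,0,0,0,-11],[0.358,0.116,0,0,0,-12.2],[0.369,0.12,0,0,0,-12.2],[0.369,0.12,0,0,0,-12.2]]}}

```text
clock: 8.9
eef_pos: [0.6572, -0.0262, 0.1164]
eef_rot: [0.669, 0.743, -0.001, -0.001]
force: [0.0, -1.0, -2.1]
finger_gap: 0.273
grasp_force: 55.0
```

Request:
{"op": "jog_arm", "data": {"series": [[0,0,0.01,0,0,0],[0,0,0.03,0,0,0],[0,0,0.05,0,0,0],[0,0,0.06,0,0,0],[0,0,0.06,0,0,0],[0,0,0.06,0,0,0]]}}

```text
clock: 9.65
eef_pos: [0.6584, -0.0268, 0.0578]
eef_rot: [0.669, 0.743, 0.0, 0.0]
force: [0.2, -0.1, -0.7]
finger_gap: 0.269
grasp_force: 55.0
```

Run:
```python
from h import *
s=robot.read_state();print(s['eef_pos'],s['force']);
u=np.array([np.cos(np.radians(96)),np.sin(np.radians(96)),0])
print(row([.6592,-.0276,.0222],96))
h=s['eef_pos']+[0,0,.0528]; X=R.from_quat(s['eef_rot']).apply([1,0,0])
t=robot.get_image('top');w=robot.get_image('wrist');d=robot.get_image('side')
o=np.zeros((600,800,3),np.uint8)
o[:300]=cv2.resize(t[165:225,140:300],(800,300),interpolation=cv2.INTER_CUBIC)
o[300:,:400]=cv2.resize(d[290:410,130:290],(400,300),interpolation=cv2.INTER_CUBIC)
o[300:,400:]=cv2.resize(w,(400,300),interpolation=cv2.INTER_AREA)
cv2.imwrite('pics/p1.png',o)
for q in(.04,.205):
    print('rod',q,(proj('top',h+q*X)-[140,165])*5,(proj('side',h+q*X)-[130,290])*2.5+[0,300],proj('wrist',h+q*X)*.625+[400,300])
M=np.array([.6315,.236,.075])
for q in(-.034,-.008,.008,.034):
    print('ring',q,(proj('top',M+q*u)-[140,165])*5,(proj('side',M+q*u)-[130,290])*2.5+[0,300],proj('wrist',M+q*u)*.625+[400,300])
```

```text
[ 0.6583878 -0.0267889  0.05778  ] [ 0.19944526 -0.09159246 -0.67844009]
[-0.9  0.7 35.6  0.1  0.  -0. ]
rod 0.04 [710.36979261  56.54590178] [289.36533445 158.06232149] [598.31248051 437.03947631]
rod 0.205 [263.94701802 113.6791304 ] [154.07696201 325.45384388] [599.35109398  75.1265133 ]
ring -0.034 [221.62724434 133.86920834] [141.18521646 383.04125015] [599.94955053  93.22132623]
ring -0.008 [153.7613255  142.56268814] [116.70738239 414.19230881] [600.16776209  27.57553801]
ring 0.008 [111.98878375 147.91366185] [101.13490642 434.01020246] [600.31383926 -16.36966725]
ring 0.034 [ 44.09393693 156.61084726] [ 74.95594019 467.3261613 ] [600.57326008 -94.41266635]
```

View pics/p1.png

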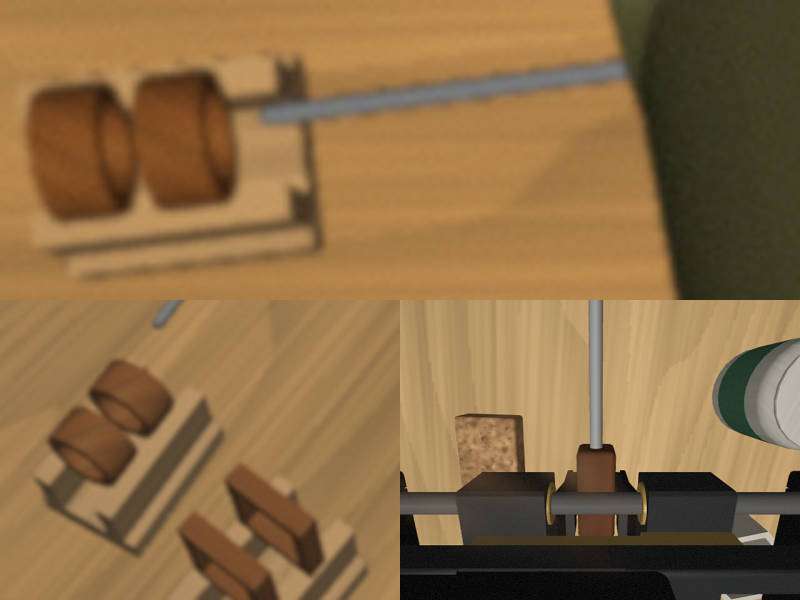

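The top view shows the rod tip at (263,114), where I predicted it, and the side view shows no droop. The bore line is at (219,138), about 1.5 mm nearer the robot than predicted, so I'll lower the rod with a small shift and insert.

Request:
{"op": "jog_arm", "data": {"series": [[-0.001,0,0.01,0,0,0],[-0.001,0,0.025,0,0,0],[-0.001,-0.001,0.035,0,0,0],[-0.001,-0.001,0.0355,0,0,0],[-0.001,-0.001,0.0355,0,0,0]]}}

```text
clock: 10.42
eef_pos: [0.6571, -0.028, 0.0217]
eef_rot: [0.669, 0.743, 0.0, 0.0]
force: [0.6, -0.2, -0.9]
finger_gap: 0.275
grasp_force: 55.0
```

Request:
{"op": "jog_arm", "data": {"series": [[0.008,0,0,0,0,0],[0.018,0,0,0,0,0],[0.028,0,0,0,0,0],[0.038,0,0,0,0,0],[0.048,0,0,0,0,0],[0.058,0,0,0,0,0],[0.065,0,0,0,0,0],[0.07,0,0,0,0,0]]}}

```text
clock: 11.42
eef_pos: [0.6496, 0.0421, 0.0217]
eef_rot: [0.669, 0.743, -0.0, 0.0]
force: [0.4, 0.7, -1.0]
finger_gap: 0.272
grasp_force: 55.0
```

Run:
```python
from h import *
s=robot.read_state();print(s['eef_pos'],s['force'],s['ft_torque']);M=np.array([.6302,.236,.0222]);u=np.array([np.cos(np.radians(96)),np.sin(np.radians(96)),0])
print(row(M-.12*u,96))
t=robot.get_image('top');d=robot.get_image('side')
o=np.zeros((600,800,3),np.uint8)
o[:300]=cv2.resize(t[165:225,140:300],(800,300),interpolation=cv2.INTER_CUBIC)
o[300:,:400]=cv2.resize(d[290:410,130:290],(400,300),interpolation=cv2.INTER_CUBIC)
cv2.imwrite('pics/p2.png',o)
```

```text
[0.64959135 0.04206024 0.02171315] [ 0.35540949  0.69416907 -0.98951949] [-0.12498101 -0.13538871  0.02381201]
[74.9  1.  -0.5 -0.   0.   0. ]
```

Request:
{"op": "jog_arm", "data": {"series": [[0.008,0,0,0,0,0],[0.018,0,0,0,0,0],[0.028,0,0,0,0,0],[0.038,0,0,0,0,0],[0.048,0,0,0,0,0],[0.058,0,0,0,0,0],[0.066,0,0,0,0,0],[0.072,0,0,0,0,0],[0.075,0,0,0,0,0],[0.075,0,0,0,0,0]]}}

```text
clock: 12.78
eef_pos: [0.6418, 0.1162, 0.0217]
eef_rot: [0.669, 0.743, -0.0, 0.0]
force: [-0.2, -0.1, 0.4]
finger_gap: 0.265
grasp_force: 55.0
```

Run:
```python
from h import *
s=robot.read_state();print(s['eef_pos'],s['force'],s['ft_torque'])
h=s['eef_pos']+[0,0,.0528]; X=R.from_quat(s['eef_rot']).apply([1,0,0])
t=robot.get_image('top');d=robot.get_image('side')
o=np.zeros((600,800,3),np.uint8)
o[:300]=cv2.resize(t[165:225,100:260],(800,300),interpolation=cv2.INTER_CUBIC)
o[300:,:400]=cv2.resize(d[290:410,110:270],(400,300),interpolation=cv2.INTER_CUBIC)
o[300:,400:]=cv2.resize(robot.get_image('wrist'),(400,300),interpolation=cv2.INTER_AREA)
cv2.imwrite('pics/p3.png',o)
for q in(.087,.153,.205):
    print('rod',q,(proj('top',h+q*X)-[100,165])*5,(proj('side',h+q*X)-[110,290])*2.5+[0,300])
```

```text
[0.64181829 0.11619865 0.02169266] [-0.21390108 -0.05106535  0.38092196] [-0.03683264 -0.12119708 -0.00999457]
rod 0.087 [420.6637744  140.17319541] [193.3665539  385.68889888]
rod 0.153 [248.43747678 162.23692649] [129.24361358 467.59632947]
rod 0.205 [112.66545245 179.6305387 ] [ 73.6074245  538.66320932]
```

View pics/p3.png

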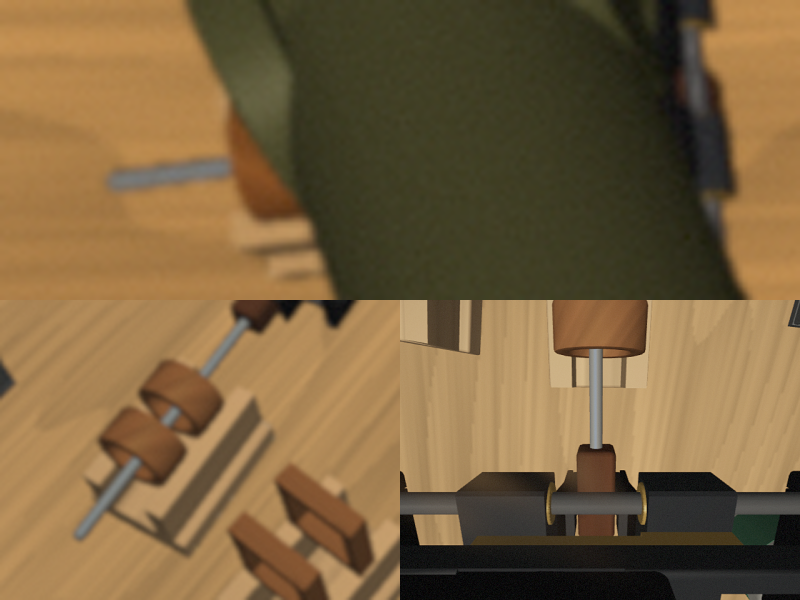

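The side view shows the rod through both rings, with the tip at (78,535) and the rod leaving ring 2 at about (133,462), so x≈0.15 on the rod. I'll lift slowly.

Request:
{"op": "jog_arm", "data": {"series": [[0,0,-0.005,0,0,0],[0,0,-0.01,0,0,0],[0,0,-0.013,0,0,0],[0,0,-0.016,0,0,0],[0,0,-0.02,0,0,0],[0,0,-0.025,0,0,0],[0,0,-0.032,0,0,0],[0,0,-0.04,0,0,0],[0,0,-0.048,0,0,0],[0,0,-0.055,0,0,0]], "newtons": 60}}

```text
clock: 14.18
eef_pos: [0.642, 0.1162, 0.0775]
eef_rot: [0.669, 0.743, 0.0, 0.0]
force: [0.5, -0.6, -0.9]
finger_gap: 0.273
grasp_force: 60.0
```

Request:
{"op": "jog_arm", "data": {"series": [[0,0,-0.007,0,0,0],[0,0,-0.016,0,0,0],[0,0,-0.025,0,0,0],[0,0,-0.034,0,0,0],[0,0,-0.042,0,0,0],[0,0,-0.047,0,0,0],[0,0,-0.05,0,0,0],[0,0,-0.05,0,0,0],[0,0,-0.05,0,0,0]]}}

```text
clock: 15.3
eef_pos: [0.6416, 0.116, 0.1264]
eef_rot: [0.669, 0.743, -0.0, -0.0]
force: [0.4, 0.3, -1.5]
finger_gap: 0.27
grasp_force: 60.0
```

Run:
```python
from h import *
s=robot.read_state();print(s['clock'],s['eef_pos'],s['force'],s['ft_torque'])
h=s['eef_pos']+[0,0,.0528]; X=R.from_quat(s['eef_rot']).apply([1,0,0])
d=robot.get_image('side');cv2.imwrite('pics/l1.png',d)
for q in(.03,.1,.14,.205):print(q,proj('side',h+q*X).round(1))
# tip by colour: grey rod pixels near predicted line
hsv=cv2.cvtColor(d,cv2.COLOR_BGR2HSV);m=((hsv[...,1]<60)&(hsv[...,2]>70)).astype(np.uint8)
P=proj('side',h+.205*X);x0,y0=int(P[0])-45,int(P[1])-45
ys,xs=np.nonzero(m[y0:y0+90,x0:x0+90]);k=np.argsort(ys)[-12:];print('grey lowest',xs[k].mean()+x0,ys[k].mean()+y0,len(xs))
print('to above stand',row([.4982,-.3809,.122],83.8))
```

```text
15.3 [0.64160448 0.11603257 0.12635279] [ 0.40006233  0.26833446 -1.53799647] [-0.1982634  -0.09638336  0.02518317]
0.03 [195.7 261.4]
0.1 [167.1 294.7]
0.14 [149.2 315.6]
0.205 [117.  353.1]
grey lowest 119.33333333333334 351.75 806
to above stand [-479.3 -194.5    4.5   -0.     0.    12.2]
```

There's no droop (tip within 2 px of prediction), and the measured 1.5 N matches the rod plus both rings. I'll carry it back to the stand gently.

Request:
{"op": "jog_arm", "data": {"series": [[-0.004,-0.0015,0,0,0,0],[-0.011,-0.0045,0,0,0,0],[-0.022,-0.009,0,0,0,0],[-0.037,-0.015,0,0,0,0],[-0.056,-0.0225,0,0,0,0],[-0.078,-0.0315,0,0,0,0],[-0.102,-0.041,0,0,0,0],[-0.128,-0.052,0,0,0,0],[-0.156,-0.063,0,0,0,0],[-0.1835,-0.0745,0,0,0,0]]}}

```text
clock: 16.6
eef_pos: [0.5861, -0.0767, 0.1269]
eef_rot: [0.67, 0.743, -0.0, 0.0]
force: [0.8, 0.5, -1.1]
finger_gap: 0.269
grasp_force: 60.0
```

Request:
{"op": "jog_arm", "data": {"series": [[-0.028,-0.011,0,0,0,1.2],[-0.0555,-0.0225,0,0,0,2.4],[-0.0835,-0.034,0,0,0,3.6],[-0.111,-0.045,0,0,0,4.8],[-0.139,-0.0565,0,0,0,6],[-0.167,-0.0675,0,0,0,7.2],[-0.1945,-0.079,0,0,0,8.4],[-0.2205,-0.0895,0,0,0,9.6],[-0.243,-0.0985,0,0,0,10.9],[-0.261,-0.106,0,0,0,12.2]]}}

```text
clock: 17.85
eef_pos: [0.5082, -0.3463, 0.1266]
eef_rot: [0.745, 0.667, -0.0, -0.0]
force: [0.6, -0.2, -1.0]
finger_gap: 0.269
grasp_force: 60.0
```

Run:
```python
from h import *
s=robot.read_state();print(s['clock'],s['eef_pos'],s['qvel'].round(2),s['force'])
print(row([.4982,-.3809,.117],83.8))
```

```text
17.85 [ 0.5082269  -0.34631917  0.12663824] [ 0.13  0.08  0.1  -0.11 -0.    0.02  0.07] [ 0.5504039  -0.2276841  -1.03591599]
[-35.5  -6.2   9.6  -0.   -0.   -0.1]
```

Request:
{"op": "jog_arm", "data": {"series": [[-0.014,-0.0025,0,0,0,0],[-0.024,-0.004,0,0,0,0],[-0.03,-0.005,0,0,0,0],[-0.033,-0.006,0,0,0,0],[-0.034,-0.006,0,0,0,0],[-0.034,-0.006,0,0,0,0],[-0.034,-0.006,0,0,0,0]]}}

```text
clock: 18.73
eef_pos: [0.4993, -0.3775, 0.1268]
eef_rot: [0.744, 0.668, 0.0, 0.0]
force: [0.2, 0.0, -1.8]
finger_gap: 0.267
grasp_force: 60.0
```

Run:
```python
from h import *
s=robot.read_state();print(s['clock'],s['eef_pos'],s['force'])
print(row([.4982,-.3809,.0472],83.8))
h=s['eef_pos']+[0,0,.0528]; X=R.from_quat(s['eef_rot']).apply([1,0,0])
t=robot.get_image('top');d=robot.get_image('side')
o=np.zeros((600,800,3),np.uint8)
o[:300]=cv2.resize(t[210:285,360:560],(800,300),interpolation=cv2.INTER_CUBIC)
o[300:,:400]=cv2.resize(d[70:250,300:540],(400,300),interpolation=cv2.INTER_CUBIC)
o[300:,400:]=cv2.resize(robot.get_image('wrist'),(400,300),interpolation=cv2.INTER_AREA)
cv2.imwrite('pics/p4.png',o)
for q in(.064,.176,.205):
    print('rod',q,(proj('top',h+q*X)-[360,210])*4,(proj('side',h+q*X)-[300,70])*1.667+[0,300],proj('wrist',h+q*X)*.625+[400,300])
```

```text
18.725 [ 0.49926908 -0.37754796  0.12684413] [ 0.22450547  0.01188792 -1.77665612]
[-3.4 -0.7 79.6  0.   0.   0. ]
rod 0.064 [456.34963967 168.03561284] [166.51383735 414.16947582] [598.99588114 397.10318628]
rod 0.176 [191.989061   145.69262255] [114.31647376 460.80862643] [599.77285664 156.49851946]
rod 0.205 [123.57917873 139.91081747] [ 99.64783885 473.91527829] [600.04312422  72.80522179]
```

View pics/p4.png

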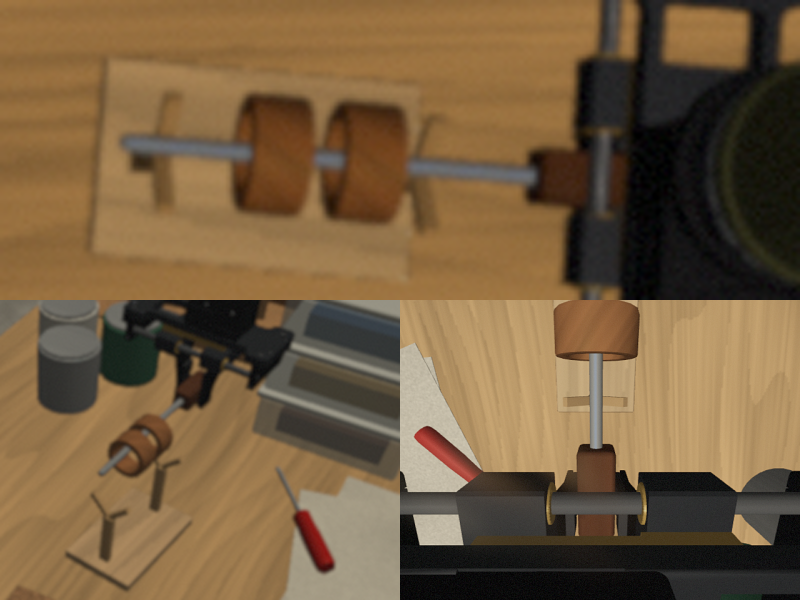

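The top view shows both rings hanging at columns 233–408, inside the forks at 192–456. I'll lower into the Vs.

Request:
{"op": "jog_arm", "data": {"series": [[-0.0035,-0.0007,0.003,0,0,0],[-0.0035,-0.0007,0.01,0,0,0],[-0.0035,-0.0007,0.02,0,0,0],[-0.0035,-0.0007,0.031,0,0,0],[-0.0035,-0.0007,0.042,0,0,0],[-0.0035,-0.0007,0.052,0,0,0],[-0.0035,-0.0007,0.06,0,0,0],[-0.0035,-0.0007,0.066,0,0,0],[-0.0035,-0.0007,0.07,0,0,0],[-0.0035,-0.0007,0.072,0,0,0]]}}

```text
clock: 20.12
eef_pos: [0.498, -0.3813, 0.0547]
eef_rot: [0.744, 0.668, -0.0, 0.0]
force: [0.2, 1.0, -0.9]
finger_gap: 0.27
grasp_force: 60.0
```

Run:
```python
from h import *
s=robot.read_state();print(s['clock'],s['eef_pos'],s['force'])
print(row([.4982,-.3809,.0472],83.8))
```

```text
20.125 [ 0.49802843 -0.38133975  0.05467415] [ 0.2487368   0.95254687 -0.88539468]
[ 0.5  0.1  7.5  0.   0.  -0. ]
```

Request:
{"op": "jog_arm", "data": {"series": [[0,0,0.002,0,0,0],[0,0,0.004,0,0,0],[0,0,0.006,0,0,0],[0,0,0.007,0,0,0],[0,0,0.0075,0,0,0],[0,0,0.0075,0,0,0],[0,0,0.0075,0,0,0]]}}

```text
clock: 21.0
eef_pos: [0.4981, -0.3813, 0.0474]
eef_rot: [0.744, 0.668, 0.0, 0.0]
force: [0.3, 0.1, -0.5]
finger_gap: 0.267
grasp_force: 60.0
```

Request:
{"op": "jog_arm", "data": {"series": [[0,0,0,0,0,0],[0,0,0,0,0,0],[0,0,0,0,0,0],[0,0,0,0,0,0],[0,0,0,0,0,0],[0,0,0,0,0,0],[0,0,0,0,0,0],[0,0,0,0,0,0],[0,0,0,0,0,0],[0,0,0,0,0,0]], "claw": 1}}

```text
clock: 22.25
eef_pos: [0.498, -0.3813, 0.0472]
eef_rot: [0.744, 0.668, -0.0, 0.0]
force: [0.1, -0.9, 0.5]
finger_gap: 0.999
grasp_force: 0.0
```

Request:
{"op": "jog_arm", "data": {"series": [[0,0,-0.01,0,0,0],[0,0,-0.03,0,0,0],[0,0,-0.05,0,0,0],[0,0,-0.08,0,0,0],[-0.02,0,-0.12,0,0,0],[-0.06,0,-0.15,0,0,0],[-0.08,0,-0.16,0,0,0],[-0.08,0,-0.16,0,0,0]]}}

```text
clock: 23.25
eef_pos: [0.4889, -0.4632, 0.2095]
eef_rot: [0.745, 0.667, -0.0, 0.002]
force: [-0.2, -0.1, -1.2]
finger_gap: 0.999
grasp_force: 0.0
```

Run:
```python
from h import *
s=robot.read_state();print(s['clock'],s['eef_pos'],s['force'])
t=robot.get_image('top');d=robot.get_image('side')
o=np.zeros((600,800,3),np.uint8)
o[:300]=cv2.resize(t[210:285,360:560],(800,300),interpolation=cv2.INTER_CUBIC)
o[300:,:400]=cv2.resize(d[70:250,300:540],(400,300),interpolation=cv2.INTER_CUBIC)
o[300:,400:]=cv2.resize(robot.get_image('wrist'),(400,300),interpolation=cv2.INTER_AREA)
cv2.imwrite('pics/p5.png',o)
S=np.array([.5102,-.2626,.1]);a=np.radians(83.7);X=np.array([np.cos(a),np.sin(a),0])
for q in(-.12,-.09,-.056,.056,.085):print(q,(proj('top',S+q*X)-[360,210])*4)
```

```text
23.25 [ 0.48892312 -0.46321309  0.20948912] [-0.24446511 -0.13895236 -1.23674643]
-0.12 [553.3729763  187.93971051]
-0.09 [488.46483081 182.3145053 ]
-0.056 [414.92065232 175.94086617]
0.056 [172.7955496  154.95731505]
0.085 [110.13694587 149.52706432]
```

View pics/p5.png

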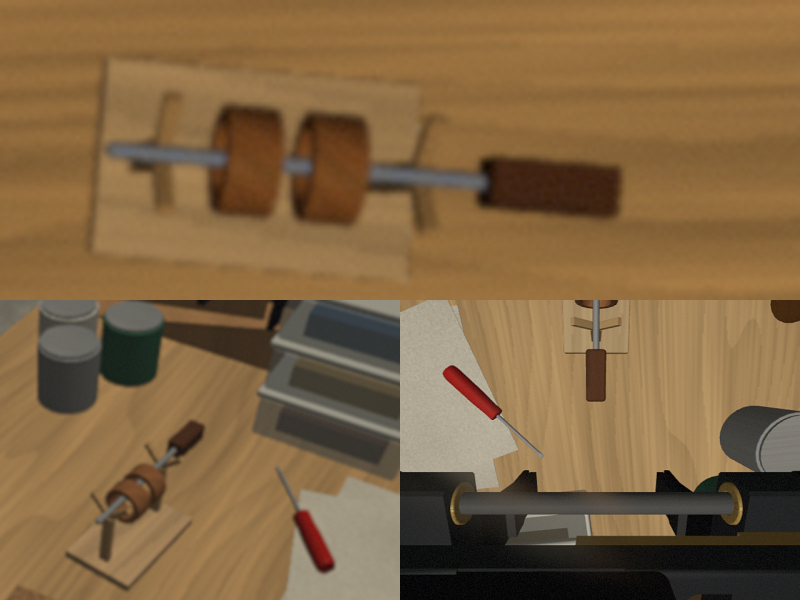

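The final view shows the rod in both Vs, with its tip at column 107 and the handle centred at about 550. The rings hang at columns 212–370, inside the forks at 173–415, and the gripper is clear.

```bash
python3 -c "
from cell import robot
print(robot.sign_off())"
```

```text
the job is handed in; nothing more can be done
None
```

The job is handed in: both round rings were lifted off together on the rod, which is back across both forks the same way round with the rings hanging between them and the gripper clear, at about 23 s; no verdict was returned, and my first grasp closed on air because the real fingertips sit about 35 mm behind the reported TCP.

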